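Set the barrel bungs out by size on the bung board

TASK

Set the four oak barrel bungs out on the bung board in order of size: one standing upright, foot down, in the middle of each cork pad, the smallest beside the brass knob and each next one larger, so that the largest stands beside the iron ring. Leave the candle standing where it is.

Things in the scene. Friction and masses are not known exactly. Their poses are not given: they have to be found in the camera images.
- bung_small: the smallest of four plain pale-oak barrel bungs, standing loose on the table on its narrow foot: round, 28 mm across the straight-sided head (the upper 55 % of its height), 36 mm high, with a darker plug in its flat top, tapering to 22 mm at the foot. Origin: centre of the underside; z axis up along the bung's axis. Rigid, under 0.2 kg; grip it from above across the head
- bung_medium: the second smallest of four plain pale-oak barrel bungs, standing loose on the table on its narrow foot: round, 38 mm across the straight-sided head (the upper 55 % of its height), 44 mm high, with a darker plug in its flat top, tapering to 30 mm at the foot. Origin: centre of the underside; z axis up along the bung's axis. Rigid, under 0.2 kg; grip it from above across the head
- bung_large: the second largest of four plain pale-oak barrel bungs, standing loose on the table on its narrow foot: round, 48 mm across the straight-sided head (the upper 55 % of its height), 52 mm high, with a darker plug in its flat top, tapering to 37 mm at the foot. Origin: centre of the underside; z axis up along the bung's axis. Rigid, under 0.2 kg; grip it from above across the head
- bung_largest: the largest of four plain pale-oak barrel bungs, standing loose on the table on its narrow foot: round, 58 mm across the straight-sided head (the upper 55 % of its height), 60 mm high, with a darker plug in its flat top, tapering to 45 mm at the foot. Origin: centre of the underside; z axis up along the bung's axis. Rigid, under 0.2 kg; grip it from above across the head
- pad_a: one of four equal round flat cork pads, 64 mm across and 3 mm thick, fixed in a straight row 75 mm apart (centre to centre) on a dark wooden board (90 x 380 mm, 14 mm thick, lying flat on the table). Origin: centre of the pad's underside, on the board's top; its upper face is 17 mm above the table. x axis across the row, y axis along it; the pads stand in the row in the order a, b, c, d
- pad_b: one of four equal round flat cork pads, 64 mm across and 3 mm thick, fixed in a straight row 75 mm apart (centre to centre) on a dark wooden board (90 x 380 mm, 14 mm thick, lying flat on the table). Origin: centre of the pad's underside, on the board's top; its upper face is 17 mm above the table. x axis across the row, y axis along it; the pads stand in the row in the order a, b, c, d
- pad_c: one of four equal round flat cork pads, 64 mm across and 3 mm thick, fixed in a straight row 75 mm apart (centre to centre) on a dark wooden board (90 x 380 mm, 14 mm thick, lying flat on the table). Origin: centre of the pad's underside, on the board's top; its upper face is 17 mm above the table. x axis across the row, y axis along it; the pads stand in the row in the order a, b, c, d
- pad_d: one of four equal round flat cork pads, 64 mm across and 3 mm thick, fixed in a straight row 75 mm apart (centre to centre) on a dark wooden board (90 x 380 mm, 14 mm thick, lying flat on the table). Origin: centre of the pad's underside, on the board's top; its upper face is 17 mm above the table. x axis across the row, y axis along it; the pads stand in the row in the order a, b, c, d
- brass_knob: small turned brass knob, 22 mm across and 29 mm high, fixed on the board's top at one end of the row (either end), 53 mm beyond the centre of the end pad. Origin: centre of its underside, 14 mm above the table. A flat black iron ring, 28 mm across and 5 mm high, is fixed in the same way at the other end
- candle: cream pillar candle, 64 mm across and 94 mm high, standing loose beside the bungs, a bystander. Origin: centre of its underside; z up
Not all that is in view belongs to the job. Leave any pink look-alike of the bung_medium alone.

How it is judged:
At the end, for the whole second after the job is handed in: Each bung stands upright (within 0.1 rad, foot down) and at rest on its own pad, its centre within 12 mm of the pad's centre, in order of size from the smallest on the pad next to the brass knob to the largest on the pad next to the iron ring; all released (((horizontal distance between brass_knob and pad_a below 0.1 m and horizontal distance between bung_small and pad_a below 0.012 m and horizontal distance between bung_medium and pad_b below 0.012 m and horizontal distance between bung_large and pad_c below 0.012 m and horizontal distance between bung_largest and pad_d below 0.012 m) or (horizontal distance between brass_knob and pad_d below 0.1 m and horizontal distance between bung_small and pad_d below 0.012 m and horizontal distance between bung_medium and pad_c below 0.012 m and horizontal distance between bung_large and pad_b below 0.012 m and horizontal distance between bung_largest and pad_a below 0.012 m)) and angle between each of bung_small, bung_medium, bung_large, bung_largest's own z axis and vertical below 0.1 rad and z of bung_small in the frame of pad_a between 0 and 0.008 m and linear speed of each of bung_small, bung_medium, bung_large, bung_largest below 0.02 m/s and angular speed of each of bung_small, bung_medium, bung_large, bung_largest below 0.2 rad/s and z of bung_medium in the frame of pad_a between 0 and 0.008 m and z of bung_large in the frame of pad_a between 0 and 0.008 m and z of bung_largest in the frame of pad_a between 0 and 0.008 m); the robot touches nothing.
It fails at once if the candle is shifted more than 30 mm or tipped (distance of candle from where it was at the start of the episode above 0.03 m or angle between candle's own z axis and vertical above 0.35 rad).
It also fails if it takes over 128 s, if anything falls off the work surface, if the arm or the gripper's body presses on something with over 40 N, if the wrist force passes 120 N, or if a joint passes its speed limit or range.

ROBOT

A 6-joint arm with a two-finger parallel gripper is mounted at the origin on a cart in front of the work surface, level with it; the furniture and walls round the work are solid. World frame = base frame: x ahead of the robot, y to its left, z up, the work surface at z = 0. Lengths are in m, angles in rad, forces in N, time in s.
With the tool pointing down it reaches from about 0.375 to 0.9 m from the base axis. Payload 3.1 kg.
Tool frame: the origin (TCP) lies on the front face of the gripper's body, between the roots of the fingers; the fingertips stand 73 mm ahead of it and the grasp point (between the pads) lies 54 mm ahead of it (manip.tips_ahead is the distance from the TCP to the fingertips, in m); z points along the fingers, y is the line along which they close (so a half turn about z gives the same grasp; the last joint's range is limited). The gripper opens to 85 mm and grips with 20 to 120 N. Pads are 22 mm wide; open, the fingers measure 114 mm over their backs; the gripper's body (76 mm by 85 mm) begins 54 mm behind the grasp point. The pads swing forward as they close: fully open they stand 13 mm farther back than shut.
Start: joints at [1.058, 0.527, 1.433, -0, 1.181, -0.178], TCP at [0.205, 0.59, 0.304] pointing down, gripper open.
Joint ranges: [-3.08, 3.08], [-0.75, 2.2], [0.22, 2.44], [-1.43, 4.57], [0, 2.65], [-2.85, 2.85]. Speed limits (rad/s): [2.79, 2.79, 3.14, 3.14, 3.14, 3.14].

INTERFACE

Orientations are given as a unit quaternion [x, y, z, w].
In Python, from station import sense, eyes, workorder, manip gives the robot as it stands.
- The arm moves only by the shell command python3 -m inch 'ROWS' [OPENING] [FORCE]. ROWS is JSON, a list of rows, each an object of numbers: "dx", "dy", "dz": the shift along the tool's x, y, z in cm; "wx", "wy", "wz": the turn, a rotation vector about the tool's x, y, z in degrees. In form: [{"dx": .., "dy": .., "dz": .., "wx": .., "wy": .., "wz": ..}, ...]. A call has 1 to 10 rows; each row shifts and turns the commanded pose from where the row before left it, along the tool's axes as they then stand; what a row does not reach is not made up. A row lasts 1/8 s, in which the tool goes at most 62.5 mm and 10.7 degrees, less where a joint would pass 70% of its speed; a pose out of reach is approached as far as the arm can. A call with a gripper value outside its range is refused whole. OPENING is the opening, from 0 (shut) to 1 (fully open), set as the call begins (- or left out, the last holds). The fingers move at their own pace and stop on an object; FORCE is the grip in N (left out, the last holds). Time passes only in rows, so rows that do not move let the fingers close. It gives the time, the measured TCP pose, the force, the opening and the grip force at its end, in the units of the state.
- sense(): the state, without advancing time (a new reading comes with each control period).
- eyes.snapshot(name): name is "side" or "top" or "wrist"; returns the picture (384x512x3 uint8, red, green, blue); there is no depth.
- eyes.camera_params(name): a dict with "fx", "fy", "cx", "cy" (pixels), "D" ([k1, k2, p1, p2, k3] as OpenCV has them; the pictures are not rectified), "rvec" (rotation vector, rad) and "tvec" (3), from world to camera coordinates, as OpenCV has them. Camera axes: x right, y down, z forward; pixel columns grow to the right and rows downward; lengths in m; the calibration is good to about 2 mm. A picture is of the moment at which its call begins: read the wrist's pose just before it. camera_params takes no time and is no camera call; for the wrist camera it gives the pose at the moment of the call.
- workorder.sign_off(): hands the job in; it is judged then, once.
The state is a dict: "t": time; "q": joint angles; "qd": joint speeds; "tau": joint torques, N m; "tcp_pos": TCP position; "tool_rot": TCP orientation; "force": force on the tool from outside, world axes, zero at the start; "ft_torque": the same for the moment, N m; "finger_gap": opening from 0.0 (shut) to 1.0 (fully open); "gripper_force": force on a finger pad.
Only numpy, scipy, OpenCV 4.12 (cv2) and the standard library are available. Lean on these libraries where they do the work, as an engineer would, in place of code of your own. Each camera call takes 0.05 s, during which the arm holds its last target. There are 200 camera calls.

## Working session

There is one attempt and no reset: what is moved stays moved. The work goes in short steps, Python scripts to look and compute and a shell command to move; the robot and the scene stay as the last step left them, time stands still between calls to the robot, and variables do not carry over. Pictures are saved under pics/ and viewed, at most 14 in all, crops included, and the job is handed in when it is done.

```bash
mkdir -p pics && python3 - <<'E'
from station import sense, eyes, workorder, manip
import cv2
s=sense();print({k:s[k] for k in("t","tcp_pos","tool_rot","finger_gap")})
for n in("top","side"):
    cv2.imwrite(f"pics/{n}0.png",eyes.snapshot(n)[...,::-1]); print(n,eyes.camera_params(n))
E
```

```text
{'t': 0.0, 'tcp_pos': array([0.20444759, 0.59000173, 0.30294014]), 'tool_rot': array([ 1.66126394e-01,  9.86103843e-01, -1.04206021e-03, -3.80935504e-04]), 'finger_gap': 0.998234715242899}
top {'fx': 416.8500452198092, 'fy': 416.8500452198092, 'cx': 262.0894187725417, 'cy': 185.98054102313787, 'D': array([-0.13313049,  0.        ,  0.        ,  0.        ,  0.        ]), 'rvec': array([ 2.43521341, -1.45636459,  0.26145086]), 'tvec': array([-0.09251143,  0.53549042,  0.97026008])}
side {'fx': 393.339024721269, 'fy': 393.339024721269, 'cx': 258.03147679630626, 'cy': 186.8207961323706, 'D': array([-0.07467203,  0.        ,  0.        ,  0.        ,  0.        ]), 'rvec': array([ 2.13246344, -0.26749412,  0.13524971]), 'tvec': array([-0.44613062,  0.20933193,  0.64348302])}
```

View pics/top0.png

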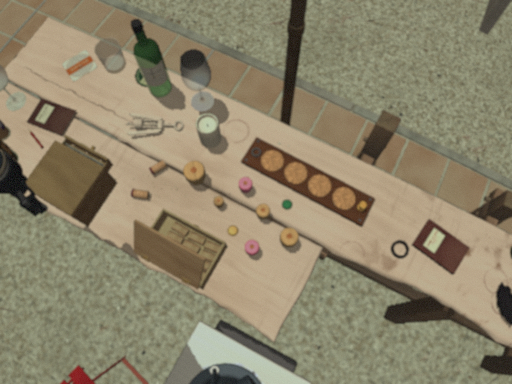

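View pics/side0.png

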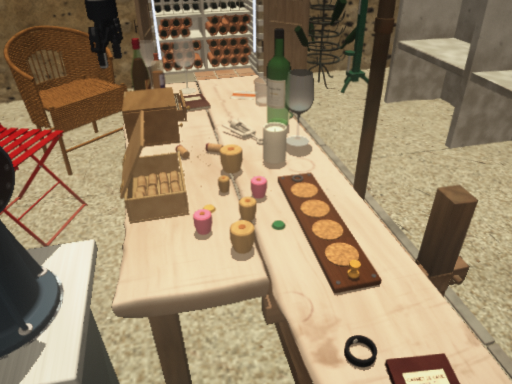

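Top view: the oak candidates are (194,171), (289,237), (263,211) and (219,202). The decoys are the pink ones at (246,185) and (252,247), the corks at (158,167) and (140,194), a yellow disc at (233,230), and the loose black ring at (400,249). The board's knob is at (363,206) and its ring at (256,153). The candle is at (208,128). Next I'll crop in close and measure.

```bash
cat > h.py <<'E'
from station import sense, eyes, manip
import cv2, numpy as np
from scipy.spatial.transform import Rotation as R
def ray(cp,uv):
    K=np.array([[cp["fx"],0,cp["cx"]],[0,cp["fy"],cp["cy"]],[0,0,1]])
    p=cv2.undistortPoints(np.array(uv,float).reshape(-1,1,2),K,np.array(cp["D"])).reshape(-1,2)
    M=R.from_rotvec(cp["rvec"]).as_matrix()
    d=np.c_[p,np.ones(len(p))]@M
    return -M.T@np.array(cp["tvec"]),d
def onz(cp,uv,z):
    o,d=ray(cp,uv); return (o+d*((z-o[2])/d[:,2])[:,None])[:,:2]
E
python3 - <<'E'
from h import *
im=cv2.imread("pics/top0.png"); cp=eyes.camera_params("top")
print("cam",ray(cp,[[0,0]])[0])
c=im[110:270,140:390]; cv2.imwrite("pics/crop0.png",cv2.resize(c,None,fx=3.2,fy=3.2,interpolation=cv2.INTER_CUBIC))
hsv=cv2.cvtColor(im,cv2.COLOR_BGR2HSV)
for u,v in[(194,171),(289,237),(263,211),(219,202),(271,160),(344,198),(363,206),(256,153),(208,128),(246,185)]:
    print((u,v),hsv[v,u],onz(cp,[[u,v]],0.03).round(3))
m=cv2.inRange(hsv,(8,110,90),(22,255,255))
n,l,st,ce=cv2.connectedComponentsWithStats(m)
for i in range(1,n):
    if st[i,4]>25 and 130<ce[i,0]<400 and 100<ce[i,1]<300: print(st[i],ce[i].round(1))
E
```

```text
cam [0.19567571 0.00771985 1.09469831]
(194, 171) [ 13 154 151] [[0.486 0.368]]
(289, 237) [ 14 150 160] [[0.445 0.054]]
(263, 211) [ 16 137 166] [[0.475 0.147]]
(219, 202) [ 17 124 165] [[0.441 0.262]]
(271, 160) [ 15 129 162] [[0.615 0.197]]
(344, 198) [ 16 131 154] [[ 0.61  -0.029]]
(363, 206) [ 19 153 183] [[ 0.614 -0.084]]
(256, 153) [ 10 112  82] [[0.614 0.244]]
(208, 128) [ 41  39 204] [[0.618 0.402]]
(246, 185) [177  85 177] [[0.518 0.222]]
[254 149  56  36 968] [283.3 166.4]
[183 161  21  20 316] [193.6 170.8]
[151 162  15  11  70] [157.8 166.7]
[307 173  25  25 486] [318.9 185. ]
[331 185  25  26 485] [343.4 197.7]
[132 190  16   8  80] [139.7 193.9]
[214 197   9   9  62] [218.4 201. ]
[356 200  13  11  97] [361.6 205.1]
[256 205  13  13 134] [262.4 210.8]
[228 226  10   9  65] [232.5 230. ]
[281 228  17  18 246] [288.9 236.7]
[153 233  15  14  40] [160.4 239.5]
[135 244  26  18 127] [146.9 252.7]
[159 248  43  33 279] [181.7 262.4]
[160 263  18   8  39] [168.2 266.8]
[173 271  26  16  94] [185.6 278.3]
```

View pics/crop0.png

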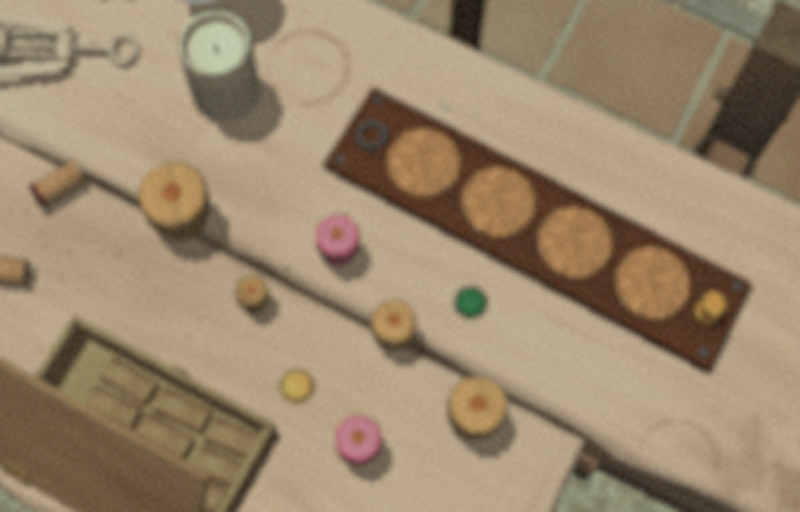

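The crop shows oak bungs with plugs at the crop pixels (172,191), (252,290), (394,320) and (478,403). These are largest, small, medium and large by apparent size. The pads are at (424,161), (499,201), (575,241) and (653,282), with the iron ring at (371,134) and the brass knob at (711,304). Both pink ones are excluded by colour.

```bash
python3 - <<'E'
from h import *
im=cv2.imread("pics/top0.png"); cp=eyes.camera_params("top")
f=lambda p:np.array([[p[0]/3.2+139.7,p[1]/3.2+109.7]])
for n,p,z in[("L4",(173,192),.06),("S",(252,290),.036),("M",(394,319),.044),("L3",(477,403),.052),("candle",(217,47),.094),("pinkA",(337,236),.044),("pinkB",(358,437),.044)]:
    print(n,onz(cp,f(p),z).round(4))
P=[]
hsv=cv2.cvtColor(im,cv2.COLOR_BGR2HSV);m=cv2.inRange(hsv,(8,110,90),(22,255,255))
for p in[(424,161),(499,201),(575,241),(653,282)]:
    c=f(p)[0]; g=np.zeros_like(m);cv2.circle(g,(int(round(c[0])),int(round(c[1]))),12,255,-1)
    cnt=np.argwhere((m&g)>0).mean(0)[::-1]; P.append(onz(cp,c,.017)[0]); print("pad",P[-1].round(4),onz(cp,cnt,.017).round(4))
P=np.array(P);print("yaw dir",np.degrees(np.arctan2(*(P[0]-P[3])[::-1])),np.linalg.norm(P[0]-P[3]))
# side view: bottom check of reach
print("side params cam",ray(eyes.camera_params("side"),[[0,0]])[0])
s=sense();Rm=R.from_quat(s["tool_rot"]).as_matrix();print(Rm.round(3))
cv2.imwrite("pics/w0.png",eyes.snapshot("wrist")[...,::-1]);w=eyes.camera_params("wrist");o,d=ray(w,[[256,192]]);print(o,d,Rm.T@(o-s["tcp_pos"]))
E
```

```text
L4 [[0.4802 0.3606]]
S [[0.4429 0.2646]]
M [[0.4747 0.1474]]
L3 [[0.4423 0.055 ]]
candle [[0.6015 0.3854]]
pinkA [[0.516  0.2237]]
pinkB [[0.3745 0.1264]]
pad [0.6219 0.196 ] [[0.6214 0.1965]]
pad [0.6194 0.121 ] [[0.6188 0.1199]]
pad [0.6174 0.0466] [[0.617  0.0475]]
pad [ 0.6156 -0.0287] [[ 0.6154 -0.0294]]
yaw dir 88.40933773615143 0.2247738804945715
side params cam [ 0.33288308 -0.52260527  0.52248959]
[[-0.945  0.328 -0.001]
 [ 0.328  0.945 -0.002]
 [ 0.    -0.002 -1.   ]]
[0.13550278 0.61466835 0.37335254] [[ 0.27296168 -0.0914853  -0.95767929]] [ 0.07326459  0.00050223 -0.07031336]
```

```bash
python3 -m inch '[{"wz":10.1},{"wz":10.1},{"wz":10.1},{"wz":10.1},{"wz":10.1},{"wz":10.1},{"wz":10.3}]' 0.7 40; python3 -m inch '[{"dx":-4,"dy":3},{"dx":-4,"dy":3},{"dx":-4,"dy":3},{"dx":-4,"dy":3},{"dx":-4,"dy":3},{"dx":-4,"dy":3},{"dx":-4,"dy":3},{"dx":-4.5,"dy":2.9},{},{}]'
python3 - <<'E'
from h import *
cp=eyes.camera_params("top");
for p in[(75,320),(275,430)]: print([onz(cp,[[p[0]/3.2+139.7,p[1]/3.2+109.7]],z).round(3) for z in(.04,.06)])
s=sense();print(s["t"],s["tcp_pos"],R.from_quat(s["tool_rot"]).as_matrix().round(3).tolist())
cv2.imwrite("pics/w1.png",eyes.snapshot("wrist")[...,::-1])
E
```

```text
[array([[0.349, 0.38 ]]), array([[0.346, 0.373]])]
[array([[0.349, 0.188]]), array([[0.346, 0.185]])]
0.15 [0.20454027 0.59013139 0.30316988] [[-0.945, 0.328, -0.001], [0.328, 0.945, -0.001], [0.0, -0.002, -1.0]]invalid input at $[0]: expected keys dx, dy, dz, wx, wy, wz
invalid input at $[0]: expected keys dx, dy, dz, wx, wy, wz
```

View pics/w1.png

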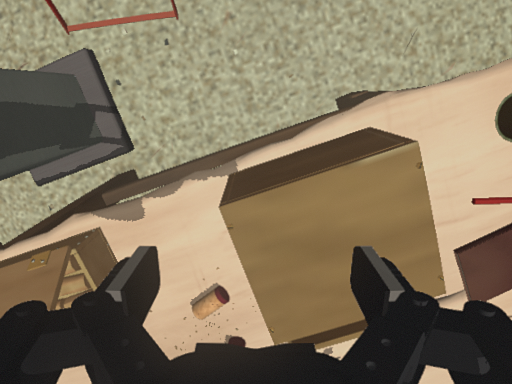

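The wrist view is from the start pose, with the closed box under the gripper and a cork at (210,300). Nothing has moved yet because each row needs all six keys.

```bash
python3 -m inch '[{"dx":0,"dy":0,"dz":0,"wx":0,"wy":0,"wz":10.1},{"dx":0,"dy":0,"dz":0,"wx":0,"wy":0,"wz":10.1},{"dx":0,"dy":0,"dz":0,"wx":0,"wy":0,"wz":10.1},{"dx":0,"dy":0,"dz":0,"wx":0,"wy":0,"wz":10.1},{"dx":0,"dy":0,"dz":0,"wx":0,"wy":0,"wz":10.1},{"dx":0,"dy":0,"dz":0,"wx":0,"wy":0,"wz":10.1},{"dx":0,"dy":0,"dz":0,"wx":0,"wy":0,"wz":10.3}]' 0.7 40
python3 -m inch '[{"dx":-4,"dy":3,"dz":0,"wx":0,"wy":0,"wz":0},{"dx":-4,"dy":3,"dz":0,"wx":0,"wy":0,"wz":0},{"dx":-4,"dy":3,"dz":0,"wx":0,"wy":0,"wz":0},{"dx":-4,"dy":3,"dz":0,"wx":0,"wy":0,"wz":0},{"dx":-4,"dy":3,"dz":0,"wx":0,"wy":0,"wz":0},{"dx":-4,"dy":3,"dz":0,"wx":0,"wy":0,"wz":0},{"dx":-4,"dy":3,"dz":0,"wx":0,"wy":0,"wz":0},{"dx":-4.5,"dy":2.9,"dz":0,"wx":0,"wy":0,"wz":0},{"dx":0,"dy":0,"dz":0,"wx":0,"wy":0,"wz":0},{"dx":0,"dy":0,"dz":0,"wx":0,"wy":0,"wz":0}]'
python3 - <<'E'
from h import *
s=sense();print(s["t"],s["tcp_pos"],R.from_quat(s["tool_rot"]).as_matrix().round(3).tolist())
cv2.imwrite("pics/w2.png",eyes.snapshot("wrist")[...,::-1])
E
```

```text
t: 1.08
tcp_pos: [0.2046, 0.5903, 0.3036]
tool_rot: [0.709, 0.705, -0.0, 0.0]
force: [-0.0, 0.1, -0.1]
finger_gap: 0.698
gripper_force: 0.0
t: 2.33
tcp_pos: [0.4433, 0.2653, 0.3037]
tool_rot: [0.708, 0.707, -0.0, -0.0]
force: [-0.7, -0.4, -0.6]
finger_gap: 0.7
gripper_force: 0.0
2.325 [0.44330594 0.26533634 0.30373861] [[0.001, 1.0, -0.001], [1.0, -0.001, 0.0], [0.0, -0.001, -1.0]]
```

View pics/w2.png

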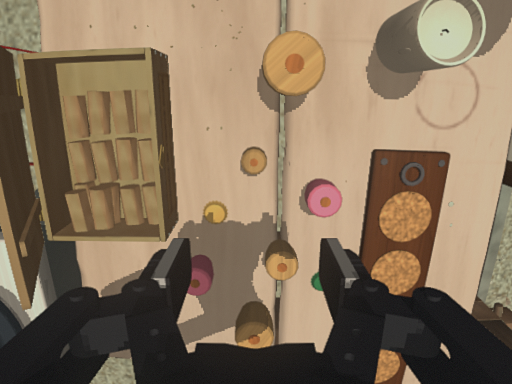

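This wrist view has small at (254,160), largest at (294,63), medium at (281,266), pads at (405,216) and (396,272), and the ring at (412,174). I'll cross-check those positions against the top view.

```bash
python3 - <<'E'
from h import *
im=cv2.imread("pics/w2.png");cp=eyes.camera_params("wrist")
hsv=cv2.cvtColor(im,cv2.COLOR_BGR2HSV)
for n,uv,z in[("S",(254,158),.036),("L4",(294,63),.06),("M",(282,266),.044),("ring pad",(405,216),.017),("pad2",(396.5,272),.017),("ring",(412,174),.019),("candle",(445,30),.094)]:
    print(n,onz(cp,[uv],z).round(4))
g=cv2.GaussianBlur(cv2.cvtColor(im,cv2.COLOR_BGR2GRAY),(3,3),0)
for n,x0,y0,x1,y1,lo,hi in[("S",235,140,275,180,8,16),("L4",255,20,335,105,25,36)]:
    c=cv2.HoughCircles(g[y0:y1,x0:x1],cv2.HOUGH_GRADIENT,1,50,param1=120,param2=10,minRadius=lo,maxRadius=hi)
    if c is not None: u=c[0,0,:2]+[x0,y0]; print(n,u,c[0,0,2],onz(cp,[u],.036 if n=="S" else .06).round(4))
E
```

```text
S [[0.4414 0.2747]]
L4 [[0.4777 0.3665]]
M [[0.4727 0.1532]]
ring pad [[0.6191 0.2024]]
pad2 [[0.6188 0.1277]]
ring [[0.6197 0.2537]]
candle [[0.597  0.3924]]
S [253.5 159.5] 13.2 [[0.4409 0.2731]]
L4 [293.5  61.5] 31.0 [[0.4772 0.3678]]
```

```bash
python3 -m inch '[{"dx":0.4,"dy":0,"dz":5,"wx":0,"wy":0,"wz":0},{"dx":0,"dy":-0.1,"dz":5,"wx":0,"wy":0,"wz":0},{"dx":0,"dy":0,"dz":4,"wx":0,"wy":0,"wz":0},{"dx":0,"dy":0,"dz":0,"wx":0,"wy":0,"wz":0},{"dx":0,"dy":0,"dz":0,"wx":0,"wy":0,"wz":0}]'
python3 - <<'E'
from h import *
s=sense();print(s["t"],s["tcp_pos"]);cp=eyes.camera_params("wrist")
im=eyes.snapshot("wrist")[...,::-1]; cv2.imwrite("pics/w3.png",im)
im=eyes.snapshot("side")[...,::-1]; cp=eyes.camera_params("side")
K=np.array([[cp["fx"],0,cp["cx"]],[0,cp["fy"],cp["cy"]],[0,0,1]])
s0=cv2.imread("pics/side0.png")
for X in([.4429,.2646,.036],[.441,.273,.036],[.4802,.3606,.06],[.4775,.367,.06],[.4747,.1474,.044],[.4727,.1532,.044]):
    p=cv2.projectPoints(np.array([X]),cp["rvec"],cp["tvec"],K,cp["D"])[0].ravel();print(X,p.round(1))
cv2.imwrite("pics/s3.png",cv2.resize(s0[140:230,170:290],None,fx=5,fy=5,interpolation=cv2.INTER_CUBIC))
E
```

```text
t: 3.0
tcp_pos: [0.4428, 0.2704, 0.165]
tool_rot: [0.707, 0.707, 0.001, 0.0]
force: [0.6, 0.8, -0.1]
finger_gap: 0.7
gripper_force: 0.0
3.0 [0.44284305 0.27044161 0.16498321]
[0.4429, 0.2646, 0.036] [223.7 177.8]
[0.441, 0.273, 0.036] [222.3 176.1]
[0.4802, 0.3606, 0.06] [231.1 148.7]
[0.4775, 0.367, 0.06] [229.6 147.7]
[0.4747, 0.1474, 0.044] [247.7 200.6]
[0.4727, 0.1532, 0.044] [246.2 199.2]
```

View pics/w3.png

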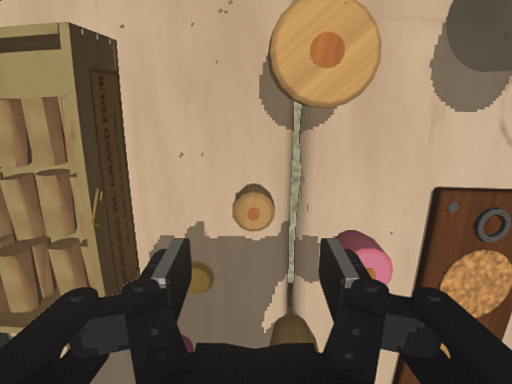

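View pics/s3.png

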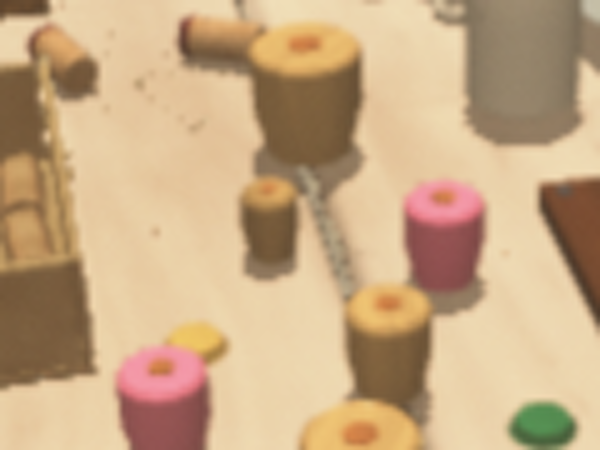

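Side and top agree: the small plug in the side picture is at (223.4,177.6), and the top estimate predicts (223.7,177.8). The wrist calibration is tilted, so I'm using the top values and grasping small at (0.443,0.265).

```bash
python3 -m inch '[{"dx":-0.6,"dy":0,"dz":2,"wx":0,"wy":0,"wz":0},{"dx":0,"dy":0,"dz":3.5,"wx":0,"wy":0,"wz":0},{"dx":0,"dy":0,"dz":3,"wx":0,"wy":0,"wz":0},{"dx":0,"dy":0,"dz":0,"wx":0,"wy":0,"wz":0}]'
python3 -m inch '[{"dx":0,"dy":0,"dz":0,"wx":0,"wy":0,"wz":0},{"dx":0,"dy":0,"dz":0,"wx":0,"wy":0,"wz":0},{"dx":0,"dy":0,"dz":0,"wx":0,"wy":0,"wz":0},{"dx":0,"dy":0,"dz":0,"wx":0,"wy":0,"wz":0},{"dx":0,"dy":0,"dz":0,"wx":0,"wy":0,"wz":0},{"dx":0,"dy":0,"dz":0,"wx":0,"wy":0,"wz":0}]' 0 30
python3 - <<'E'
from h import *
cv2.imwrite("pics/w4.png",eyes.snapshot("wrist")[...,::-1])
E
```

```text
t: 3.6
tcp_pos: [0.4425, 0.2634, 0.0788]
tool_rot: [0.707, 0.707, -0.001, -0.0]
force: [-0.1, 0.1, 0.4]
finger_gap: 0.699
gripper_force: 0.0
t: 4.35
tcp_pos: [0.4436, 0.2638, 0.0807]
tool_rot: [0.707, 0.707, 0.002, 0.001]
force: [0.0, -0.1, 7.5]
finger_gap: 0.318
gripper_force: 29.5
```

View pics/w4.png

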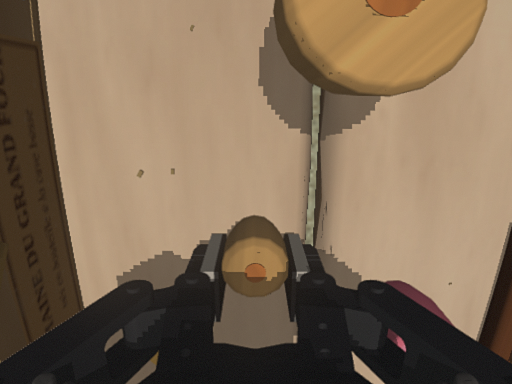

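Small is gripped, centred between the pads at about (255,268). Next I'll lift it and carry it to the knob pad.

```bash
python3 -m inch '[{"dx":0,"dy":0,"dz":-4.5,"wx":0,"wy":0,"wz":0},{"dx":0,"dy":0,"dz":-4.5,"wx":0,"wy":0,"wz":0},{"dx":-4.9,"dy":2.9,"dz":0,"wx":0,"wy":0,"wz":0},{"dx":-4.9,"dy":2.9,"dz":0,"wx":0,"wy":0,"wz":0},{"dx":-4.9,"dy":2.9,"dz":0,"wx":0,"wy":0,"wz":0},{"dx":-4.9,"dy":2.9,"dz":0,"wx":0,"wy":0,"wz":0},{"dx":-4.9,"dy":2.9,"dz":0,"wx":0,"wy":0,"wz":0},{"dx":-4.8,"dy":2.7,"dz":0,"wx":0,"wy":0,"wz":0},{"dx":0,"dy":0,"dz":0,"wx":0,"wy":0,"wz":0},{"dx":0,"dy":0,"dz":0,"wx":0,"wy":0,"wz":0}]'
python3 - <<'E'
from h import *
s=sense();print(s["tcp_pos"])
cv2.imwrite("pics/w5.png",eyes.snapshot("wrist")[...,::-1])
E
```

```text
t: 5.65
tcp_pos: [0.6137, -0.0295, 0.1691]
tool_rot: [0.708, 0.707, -0.0, -0.001]
force: [0.3, 1.1, 0.7]
finger_gap: 0.31
gripper_force: 29.8
[ 0.61372236 -0.02954906  0.16912427]
```

View pics/w5.png

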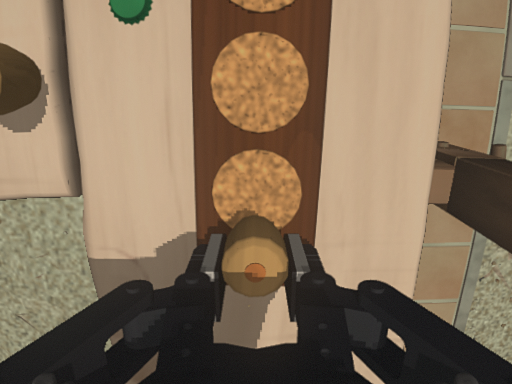

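Small hangs upright over the end pad, which shows at (258,190) and is nearer because of the camera tilt. I'll lower it and release.

```bash
python3 -m inch '[{"dx":0.1,"dy":0.2,"dz":3,"wx":0,"wy":0,"wz":0},{"dx":0,"dy":0,"dz":2.5,"wx":0,"wy":0,"wz":0},{"dx":0,"dy":0,"dz":1,"wx":0,"wy":0,"wz":0},{"dx":0,"dy":0,"dz":0.6,"wx":0,"wy":0,"wz":0},{"dx":0,"dy":0,"dz":0,"wx":0,"wy":0,"wz":0},{"dx":0,"dy":0,"dz":0,"wx":0,"wy":0,"wz":0}]'
```

```text
t: 6.45
tcp_pos: [0.6169, -0.0286, 0.0987]
tool_rot: [0.707, 0.707, 0.0, 0.001]
force: [-0.1, -0.1, -0.6]
finger_gap: 0.311
gripper_force: 29.9
```

```bash
python3 -m inch '[{"dx":0,"dy":0,"dz":0.1,"wx":0,"wy":0,"wz":0},{"dx":0,"dy":0,"dz":0,"wx":0,"wy":0,"wz":0}]'
python3 -m inch '[{"dx":0,"dy":0,"dz":0,"wx":0,"wy":0,"wz":0},{"dx":0,"dy":0,"dz":0,"wx":0,"wy":0,"wz":0},{"dx":0,"dy":0,"dz":0,"wx":0,"wy":0,"wz":0},{"dx":0,"dy":0,"dz":0,"wx":0,"wy":0,"wz":0}]' 0.65
python3 -m inch '[{"dx":0,"dy":0,"dz":-4,"wx":0,"wy":0,"wz":0},{"dx":0,"dy":0,"dz":-5,"wx":0,"wy":0,"wz":0},{"dx":4.5,"dy":-4,"dz":0,"wx":0,"wy":0,"wz":0},{"dx":4.5,"dy":-3.5,"dz":0,"wx":0,"wy":0,"wz":0},{"dx":4.4,"dy":-3.3,"dz":0,"wx":0,"wy":0,"wz":0},{"dx":4.2,"dy":-3.3,"dz":0,"wx":0,"wy":0,"wz":0},{"dx":0,"dy":0,"dz":0,"wx":0,"wy":0,"wz":0},{"dx":0,"dy":0,"dz":0,"wx":0,"wy":0,"wz":0}]' 0.75
```

```text
t: 6.7
tcp_pos: [0.6169, -0.0288, 0.0977]
tool_rot: [0.707, 0.707, 0.0, 0.001]
force: [-0.7, 0.2, 4.0]
finger_gap: 0.317
gripper_force: 30.2
t: 7.2
tcp_pos: [0.6164, -0.0287, 0.0967]
tool_rot: [0.707, 0.707, -0.0, -0.0]
force: [0.5, -0.2, -0.2]
finger_gap: 0.648
gripper_force: 0.0
t: 8.2
tcp_pos: [0.4763, 0.1474, 0.1872]
tool_rot: [0.707, 0.707, 0.001, 0.001]
force: [-0.3, -0.3, -0.4]
finger_gap: 0.75
gripper_force: 0.0
```

```bash
python3 -m inch '[{"dx":0,"dy":-0.15,"dz":4,"wx":0,"wy":0,"wz":0},{"dx":0,"dy":0,"dz":4,"wx":0,"wy":0,"wz":0},{"dx":0,"dy":0,"dz":2.4,"wx":0,"wy":0,"wz":0},{"dx":0,"dy":0,"dz":0,"wx":0,"wy":0,"wz":0}]'
python3 -m inch '[{"dx":0,"dy":0,"dz":0,"wx":0,"wy":0,"wz":0},{"dx":0,"dy":0,"dz":0,"wx":0,"wy":0,"wz":0},{"dx":0,"dy":0,"dz":0,"wx":0,"wy":0,"wz":0},{"dx":0,"dy":0,"dz":0,"wx":0,"wy":0,"wz":0},{"dx":0,"dy":0,"dz":0,"wx":0,"wy":0,"wz":0}]' 0 30
python3 - <<'E'
from h import *
a=eyes.snapshot("wrist")[...,::-1];b=eyes.snapshot("top")[...,::-1];c=eyes.snapshot("side")[...,::-1]
b=cv2.resize(b[150:260,250:390],None,fx=2.9,fy=2.9,interpolation=cv2.INTER_CUBIC);c=c[140:310,230:400]
c=cv2.resize(c,(319,319));a=cv2.resize(a[150:],None,fx=.6,fy=.6)
o=np.zeros((600,800,3),np.uint8);o[:319,:b.shape[1]]=b;o[:319,406:406+319]=c;o[320:320+a.shape[0],:a.shape[1]]=a;cv2.imwrite("pics/m1.png",o)
E
```

```text
t: 8.7
tcp_pos: [0.4746, 0.1461, 0.0812]
tool_rot: [0.708, 0.706, -0.001, -0.001]
force: [0.1, -0.4, 0.2]
finger_gap: 0.749
gripper_force: 0.0
t: 9.32
tcp_pos: [0.4747, 0.1474, 0.0839]
tool_rot: [0.707, 0.707, 0.001, 0.001]
force: [0.2, -1.3, 7.2]
finger_gap: 0.43
gripper_force: 30.7
```

View pics/m1.png

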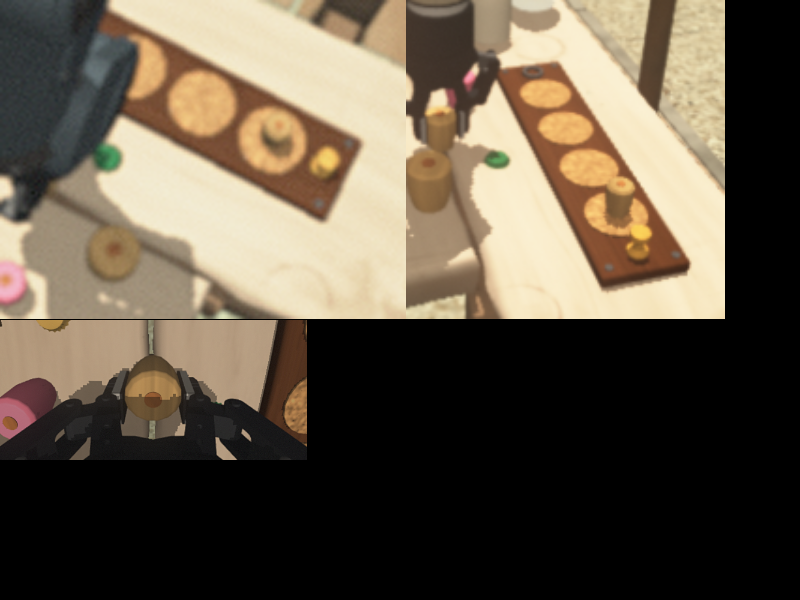

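Small stands upright on the knob pad (top at (277,128) in the mosaic) and medium is gripped. I'll carry medium to the second pad.

```bash
python3 -m inch '[{"dx":0,"dy":0,"dz":-4.5,"wx":0,"wy":0,"wz":0},{"dx":0,"dy":0,"dz":-4.5,"wx":0,"wy":0,"wz":0},{"dx":-3.4,"dy":4.8,"dz":0,"wx":0,"wy":0,"wz":0},{"dx":-3.4,"dy":4.8,"dz":0,"wx":0,"wy":0,"wz":0},{"dx":-3.3,"dy":4.7,"dz":0,"wx":0,"wy":0,"wz":0},{"dx":0,"dy":0,"dz":3,"wx":0,"wy":0,"wz":0},{"dx":0,"dy":0,"dz":2.5,"wx":0,"wy":0,"wz":0},{"dx":0,"dy":0,"dz":1,"wx":0,"wy":0,"wz":0},{"dx":0,"dy":0,"dz":0,"wx":0,"wy":0,"wz":0},{"dx":0,"dy":0,"dz":0,"wx":0,"wy":0,"wz":0}]'
python3 - <<'E'
from h import *
cp=eyes.camera_params("top");print(onz(cp,[[277/2.9+249.7,128/2.9+149.7]],.053))
E
```

```text
t: 10.72
tcp_pos: [0.6175, 0.0465, 0.1089]
tool_rot: [0.707, 0.707, 0.001, 0.001]
force: [0.0, 0.3, -0.4]
finger_gap: 0.429
gripper_force: 30.4
[[ 0.61359385 -0.02630251]]
```

```bash
python3 -m inch '[{"dx":0,"dy":0,"dz":0.6,"wx":0,"wy":0,"wz":0},{"dx":0,"dy":0,"dz":0.3,"wx":0,"wy":0,"wz":0},{"dx":0,"dy":0,"dz":0,"wx":0,"wy":0,"wz":0},{"dx":0,"dy":0,"dz":0,"wx":0,"wy":0,"wz":0}]'
python3 -m inch '[{"dx":0,"dy":0,"dz":0,"wx":0,"wy":0,"wz":0},{"dx":0,"dy":0,"dz":0,"wx":0,"wy":0,"wz":0},{"dx":0,"dy":0,"dz":0,"wx":0,"wy":0,"wz":0},{"dx":0,"dy":0,"dz":0,"wx":0,"wy":0,"wz":0}]' 0.7
python3 -m inch '[{"dx":0,"dy":0,"dz":-4,"wx":0,"wy":0,"wz":0},{"dx":0,"dy":0,"dz":-5,"wx":0,"wy":0,"wz":0},{"dx":0.25,"dy":-4.5,"dz":0,"wx":0,"wy":0,"wz":0},{"dx":0.25,"dy":-4.5,"dz":0,"wx":0,"wy":0,"wz":0},{"dx":0.25,"dy":-4.5,"dz":0,"wx":0,"wy":0,"wz":0},{"dx":0.1,"dy":-4.0,"dz":0,"wx":0,"wy":0,"wz":0},{"dx":0,"dy":0,"dz":0,"wx":0,"wy":0,"wz":0},{"dx":0,"dy":0,"dz":0,"wx":0,"wy":0,"wz":0}]' 0.85
```

```text
t: 11.22
tcp_pos: [0.6173, 0.0464, 0.1009]
tool_rot: [0.707, 0.707, 0.0, 0.001]
force: [-2.3, -0.2, 10.3]
finger_gap: 0.43
gripper_force: 31.4
t: 11.72
tcp_pos: [0.6169, 0.0463, 0.0986]
tool_rot: [0.707, 0.707, -0.0, -0.0]
force: [0.4, 0.4, -0.3]
finger_gap: 0.705
gripper_force: 0.0
t: 12.72
tcp_pos: [0.4432, 0.0547, 0.1892]
tool_rot: [0.707, 0.707, 0.001, 0.001]
force: [0.1, -0.1, 0.6]
finger_gap: 0.852
gripper_force: 0.0
```

Next is the large bung.

```bash
python3 -m inch '[{"dx":0,"dy":-0.1,"dz":4,"wx":0,"wy":0,"wz":0},{"dx":0,"dy":0,"dz":4,"wx":0,"wy":0,"wz":0},{"dx":0,"dy":0,"dz":2.1,"wx":0,"wy":0,"wz":0},{"dx":0,"dy":0,"dz":0,"wx":0,"wy":0,"wz":0}]'
python3 -m inch '[{"dx":0,"dy":0,"dz":0,"wx":0,"wy":0,"wz":0},{"dx":0,"dy":0,"dz":0,"wx":0,"wy":0,"wz":0},{"dx":0,"dy":0,"dz":0,"wx":0,"wy":0,"wz":0},{"dx":0,"dy":0,"dz":0,"wx":0,"wy":0,"wz":0},{"dx":0,"dy":0,"dz":0,"wx":0,"wy":0,"wz":0}]' 0 30
python3 - <<'E'
from h import *
a=eyes.snapshot("wrist")[...,::-1];b=eyes.snapshot("top")[...,::-1];c=eyes.snapshot("side")[...,::-1]
b=cv2.resize(b[130:260,230:390],None,fx=2.5,fy=2.5,interpolation=cv2.INTER_CUBIC);c=c[140:310,230:400]
c=cv2.resize(c,(325,325));a=cv2.resize(a[150:],None,fx=.8,fy=.8)
o=np.zeros((600,800,3),np.uint8);o[:325,:b.shape[1]]=b;o[:325,406:406+325]=c;o[330:330+a.shape[0],:a.shape[1]]=a;cv2.imwrite("pics/m2.png",o)
E
```

```text
t: 13.22
tcp_pos: [0.442, 0.0547, 0.0864]
tool_rot: [0.707, 0.707, -0.0, -0.001]
force: [0.3, -0.8, -0.7]
finger_gap: 0.849
gripper_force: 0.0
t: 13.85
tcp_pos: [0.4417, 0.0548, 0.0888]
tool_rot: [0.707, 0.707, 0.001, 0.001]
force: [1.0, -0.2, 6.1]
finger_gap: 0.553
gripper_force: 31.5
```

View pics/m2.png

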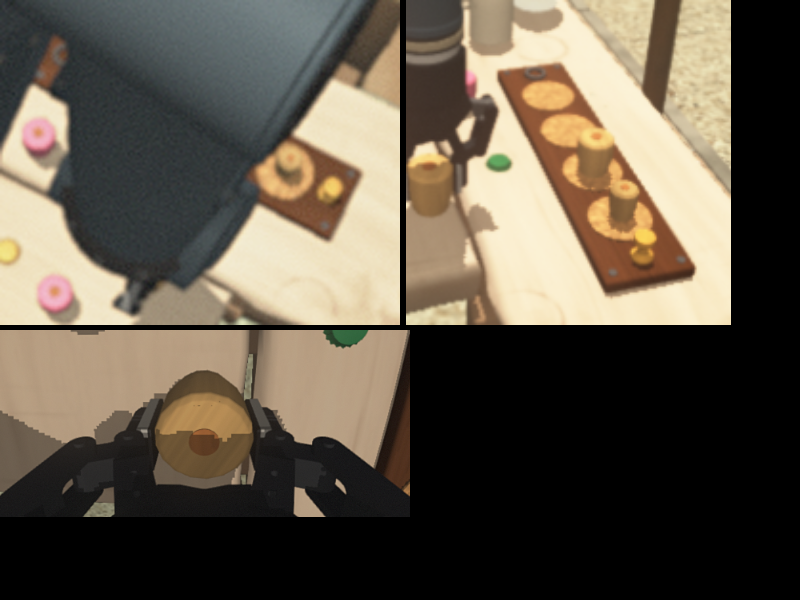

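Small and medium stand upright on their pads, and large is gripped. I'll carry it to the third pad.

```bash
python3 -m inch '[{"dx":0,"dy":0,"dz":-4.5,"wx":0,"wy":0,"wz":0},{"dx":0,"dy":0,"dz":-4.5,"wx":0,"wy":0,"wz":0},{"dx":1.7,"dy":4.5,"dz":0,"wx":0,"wy":0,"wz":0},{"dx":1.7,"dy":4.5,"dz":0,"wx":0,"wy":0,"wz":0},{"dx":1.7,"dy":4.5,"dz":0,"wx":0,"wy":0,"wz":0},{"dx":1.5,"dy":4.2,"dz":0,"wx":0,"wy":0,"wz":0},{"dx":0,"dy":0,"dz":3,"wx":0,"wy":0,"wz":0},{"dx":0,"dy":0,"dz":3.3,"wx":0,"wy":0,"wz":0},{"dx":0,"dy":0,"dz":0,"wx":0,"wy":0,"wz":0},{"dx":0,"dy":0,"dz":0,"wx":0,"wy":0,"wz":0}]'
```

```text
t: 15.25
tcp_pos: [0.6183, 0.1208, 0.1156]
tool_rot: [0.707, 0.707, 0.0, 0.0]
force: [0.5, 0.7, 0.4]
finger_gap: 0.555
gripper_force: 31.5
```

```bash
python3 -m inch '[{"dx":0,"dy":0.1,"dz":0.7,"wx":0,"wy":0,"wz":0},{"dx":0,"dy":0,"dz":0.35,"wx":0,"wy":0,"wz":0},{"dx":0,"dy":0,"dz":0,"wx":0,"wy":0,"wz":0},{"dx":0,"dy":0,"dz":0,"wx":0,"wy":0,"wz":0}]'
python3 -m inch '[{"dx":0,"dy":0,"dz":0,"wx":0,"wy":0,"wz":0},{"dx":0,"dy":0,"dz":0,"wx":0,"wy":0,"wz":0},{"dx":0,"dy":0,"dz":0,"wx":0,"wy":0,"wz":0},{"dx":0,"dy":0,"dz":0,"wx":0,"wy":0,"wz":0}]' 0.8
python3 -m inch '[{"dx":0,"dy":0,"dz":-4.5,"wx":0,"wy":0,"wz":0},{"dx":0,"dy":0,"dz":-5,"wx":0,"wy":0,"wz":0},{"dx":3,"dy":-4.5,"dz":0,"wx":0,"wy":0,"wz":0},{"dx":4,"dy":-4,"dz":0,"wx":0,"wy":0,"wz":0},{"dx":5,"dy":-2.7,"dz":0,"wx":0,"wy":0,"wz":0},{"dx":5,"dy":-2.7,"dz":0,"wx":0,"wy":0,"wz":0},{"dx":5,"dy":0,"dz":0,"wx":0,"wy":0,"wz":0},{"dx":2,"dy":0,"dz":0,"wx":0,"wy":0,"wz":0},{"dx":0,"dy":0,"dz":0,"wx":0,"wy":0,"wz":0},{"dx":0,"dy":0,"dz":0,"wx":0,"wy":0,"wz":0}]' 0.95
```

```text
t: 15.75
tcp_pos: [0.6196, 0.1208, 0.1058]
tool_rot: [0.707, 0.707, 0.001, 0.001]
force: [-0.4, 0.4, 6.1]
finger_gap: 0.551
gripper_force: 32.0
t: 16.25
tcp_pos: [0.6189, 0.1208, 0.1042]
tool_rot: [0.707, 0.707, -0.0, -0.0]
force: [-0.3, -0.1, -0.8]
finger_gap: 0.796
gripper_force: 0.0
t: 17.5
tcp_pos: [0.4802, 0.3594, 0.1991]
tool_rot: [0.708, 0.707, -0.001, 0.0]
force: [0.5, -0.0, -0.3]
finger_gap: 0.947
gripper_force: 0.0
```

```bash
python3 -m inch '[{"dx":0.1,"dy":0,"dz":4,"wx":0,"wy":0,"wz":0},{"dx":0,"dy":0,"dz":4,"wx":0,"wy":0,"wz":0},{"dx":0,"dy":0,"dz":2.6,"wx":0,"wy":0,"wz":0},{"dx":0,"dy":0,"dz":0,"wx":0,"wy":0,"wz":0}]'
python3 -m inch '[{"dx":0,"dy":0,"dz":0,"wx":0,"wy":0,"wz":0},{"dx":0,"dy":0,"dz":0,"wx":0,"wy":0,"wz":0},{"dx":0,"dy":0,"dz":0,"wx":0,"wy":0,"wz":0},{"dx":0,"dy":0,"dz":0,"wx":0,"wy":0,"wz":0},{"dx":0,"dy":0,"dz":0,"wx":0,"wy":0,"wz":0}]' 0 35
python3 - <<'E'
from h import *
a=eyes.snapshot("wrist")[...,::-1];b=eyes.snapshot("top")[...,::-1];c=eyes.snapshot("side")[...,::-1]
b=cv2.resize(b[130:260,230:390],None,fx=2.5,fy=2.5,interpolation=cv2.INTER_CUBIC);c=c[120:310,210:400]
c=cv2.resize(c,(325,325));a=cv2.resize(a[50:],None,fx=.8,fy=.8)
o=np.zeros((600,800,3),np.uint8);o[:325,:b.shape[1]]=b;o[:325,406:406+325]=c;o[330:330+a.shape[0],:a.shape[1]]=a[:270];cv2.imwrite("pics/m3.png",o)
E
```

```text
t: 18.0
tcp_pos: [0.4793, 0.3594, 0.0914]
tool_rot: [0.708, 0.706, -0.003, -0.001]
force: [-0.6, -0.7, 0.1]
finger_gap: 0.948
gripper_force: 0.0
t: 18.62
tcp_pos: [0.481, 0.3621, 0.095]
tool_rot: [0.707, 0.707, 0.001, 0.001]
force: [-0.0, -1.5, 5.8]
finger_gap: 0.666
gripper_force: 38.3
```

View pics/m3.png

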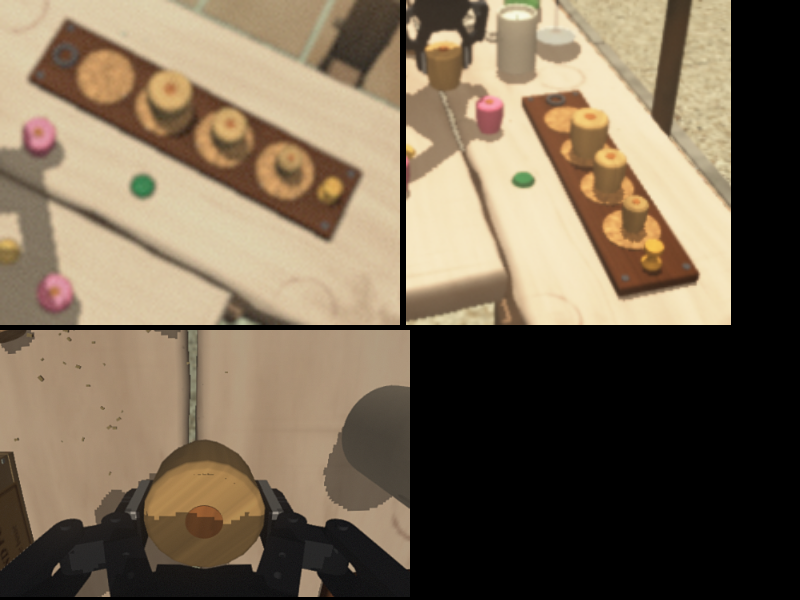

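Three bungs stand upright in order, the candle is untouched, and largest is gripped. I'll carry it to the ring pad.

```bash
python3 -m inch '[{"dx":0,"dy":0,"dz":-5,"wx":0,"wy":0,"wz":0},{"dx":0,"dy":0,"dz":-5,"wx":0,"wy":0,"wz":0},{"dx":-4.2,"dy":3.5,"dz":0,"wx":0,"wy":0,"wz":0},{"dx":-4.2,"dy":3.6,"dz":0,"wx":0,"wy":0,"wz":0},{"dx":-4.1,"dy":3.5,"dz":0,"wx":0,"wy":0,"wz":0},{"dx":-4,"dy":3.5,"dz":0,"wx":0,"wy":0,"wz":0},{"dx":0,"dy":0,"dz":3.5,"wx":0,"wy":0,"wz":0},{"dx":0,"dy":0,"dz":3.5,"wx":0,"wy":0,"wz":0},{"dx":0,"dy":0,"dz":0,"wx":0,"wy":0,"wz":0},{"dx":0,"dy":0,"dz":0,"wx":0,"wy":0,"wz":0}]'
```

```text
t: 20.02
tcp_pos: [0.6215, 0.1972, 0.1243]
tool_rot: [0.707, 0.707, 0.001, 0.0]
force: [-0.1, 0.5, -1.7]
finger_gap: 0.664
gripper_force: 38.1
```

```bash
python3 -m inch '[{"dx":-0.1,"dy":0,"dz":0.7,"wx":0,"wy":0,"wz":0},{"dx":0,"dy":0,"dz":0.4,"wx":0,"wy":0,"wz":0},{"dx":0,"dy":0,"dz":0.15,"wx":0,"wy":0,"wz":0},{"dx":0,"dy":0,"dz":0,"wx":0,"wy":0,"wz":0},{"dx":0,"dy":0,"dz":0,"wx":0,"wy":0,"wz":0}]'
python3 -m inch '[{"dx":0,"dy":0,"dz":0,"wx":0,"wy":0,"wz":0},{"dx":0,"dy":0,"dz":0,"wx":0,"wy":0,"wz":0},{"dx":0,"dy":0,"dz":0,"wx":0,"wy":0,"wz":0},{"dx":0,"dy":0,"dz":0,"wx":0,"wy":0,"wz":0}]' 0.92
python3 -m inch '[{"dx":0,"dy":0,"dz":-4.5,"wx":0,"wy":0,"wz":0},{"dx":0,"dy":0,"dz":-5,"wx":0,"wy":0,"wz":0},{"dx":4,"dy":-4,"dz":0,"wx":0,"wy":0,"wz":0},{"dx":4,"dy":-4,"dz":0,"wx":0,"wy":0,"wz":0},{"dx":4,"dy":-4,"dz":0,"wx":0,"wy":0,"wz":0},{"dx":4,"dy":-2,"dz":0,"wx":0,"wy":0,"wz":0},{"dx":0,"dy":0,"dz":0,"wx":0,"wy":0,"wz":0},{"dx":0,"dy":0,"dz":0,"wx":0,"wy":0,"wz":0}]'
python3 - <<'E'
from h import *
b=eyes.snapshot("top")[...,::-1];c=eyes.snapshot("side")[...,::-1]
cv2.imwrite("pics/top9.png",b)
b=cv2.resize(b[130:230,230:390],None,fx=5,fy=5,interpolation=cv2.INTER_CUBIC)[:,:800]
cc=cv2.resize(c[120:310,230:400],None,fx=.9,fy=.9) if 0 else c[150:250,240:400]
b=cv2.resize(b,(640,400));o=np.zeros((600,800,3),np.uint8);o[:400,:640]=b;o[400:600,:320]=cv2.resize(cc,(320,200));cv2.imwrite("pics/m4.png",o)
E
```

```text
t: 20.65
tcp_pos: [0.6211, 0.196, 0.112]
tool_rot: [0.707, 0.707, 0.0, 0.0]
force: [-2.2, -0.2, 7.1]
finger_gap: 0.663
gripper_force: 38.7
t: 21.15
tcp_pos: [0.621, 0.1958, 0.1107]
tool_rot: [0.707, 0.707, -0.0, -0.0]
force: [-0.3, 0.4, 0.1]
finger_gap: 0.924
gripper_force: 0.0
t: 22.15
tcp_pos: [0.4814, 0.3558, 0.2059]
tool_rot: [0.707, 0.707, 0.0, 0.0]
force: [-0.8, -0.6, 0.4]
finger_gap: 0.919
gripper_force: 0.0
```

View pics/m4.png

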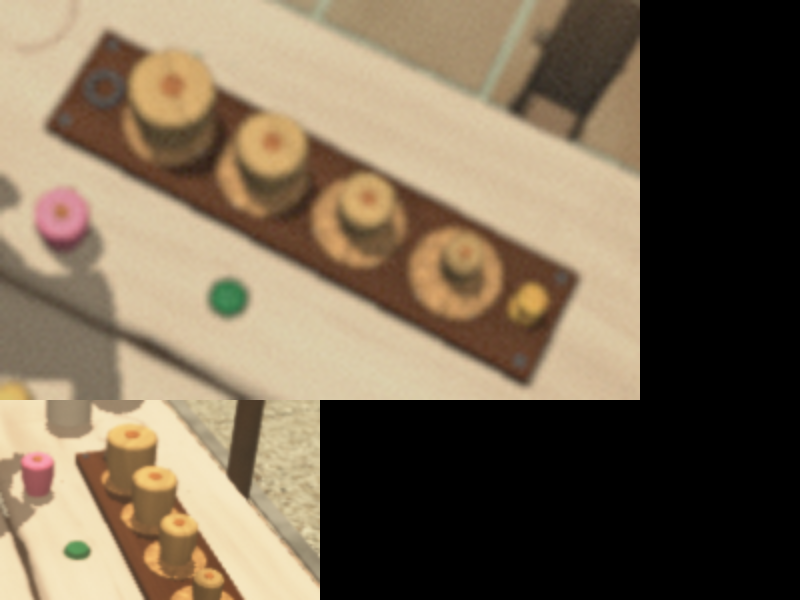

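All four stand upright in order, with plugs at (173,85), (272,141), (368,198) and (464,253). Last, I'll check how far each is from its pad centre.

```bash
python3 - <<'E'
from h import *
cp=eyes.camera_params("top")
for p,z,q in[((173,87),.077,(.6219,.196)),((272,143),.069,(.6194,.121)),((367.5,199),.061,(.6174,.0466)),((463,253),.053,(.6156,-.0287))]:
    w=onz(cp,[[p[0]/4+229.6,p[1]/4+129.6]],z)[0];print(w.round(4),(1e3*(w-q)).round(1))
from station import workorder
print(workorder.sign_off())
E
```

```text
[0.6213 0.1957] [-0.6 -0.3]
[0.6198 0.1201] [ 0.4 -0.9]
[0.6173 0.047 ] [-0.1  0.4]
[ 0.6163 -0.0255] [0.7 3.2]
the job is handed in; nothing more can be done
None
```

The job is handed in: all four bungs stand upright on their pads in size order, smallest by the brass knob and largest by the iron ring, each within about 3 mm of its pad centre on the last measurement; the candle was left alone, but no verdict came back.

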